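# Bolster plate under the rivet bridge

### The job

Get the rivet bridge ready: with your fingertips, push the flat steel bolster plate along the bench, in at the open, splayed mouth and under the low iron bridge until it is fully home against the end stop, so that its hole lies under the hole in the bridge. Only push it: keep it flat on the bench, do not lift, carry or tip it, and do not disturb the other things on the bench. Finish with the hand clear of everything.

Things in the scene. Friction and masses are not known exactly. Their poses are not given: they have to be found in the camera images.
- bridge: Low dark iron bridge fixed to the bench. Origin on the bench surface below the centre of its bar's 26 mm hole; z up, +x is the way in. Bar 50 mm along x, 143 along y, underside 17 and top 31 mm above the bench (rivet heads to 37). Two side rails 17 mm high, inner faces at y = +-51.5 mm, from x = -25 to +70. When the plate is home the two origins coincide and 33 mm of it stick out at -x.
- bridge_mouth (a point): Middle of the open mouth, on the bench, at the tips of two short splayed horns, 42 mm before the bridge's origin (-x side). The horns, 17 mm high, widen the 103 mm passage to about 129 mm here. The plate enters here, moving along the bridge's +x.
- bridge_stop (a point): Middle of the end stop's face, on the bench, 58 mm beyond the bridge's origin along its +x. The stop is 17 mm high and closes the whole passage.
- plate: Flat bright steel plate, loose, 116 mm long (x), 95 wide (y), 12 thick (z), about 0.85 kg, 26 mm hole through its centre. Origin at the centre of its underside. It starts flat, 150 to 200 mm before the bridge's origin, up to 30 mm aside, turned up to 0.35 rad. Goes in long way first, either end. About 4 to 10 N slides it; two fingertips spread along an edge turn it parallel to them.
- tongs: Bystander: dark iron tongs lying flat, 330 mm long, 56 mm wide, 14 mm high. Origin at the pivot's underside, x along the jaws.
- set_hammer: Bystander: set hammer lying flat, steel head 32 x 85 x 32 mm centred 120 mm along +x of the origin, wooden handle 22 mm thick to 130 mm along -x. Origin on the bench.
- mug: Bystander: green enamel mug, 80 mm across, 85 mm high, handle at its +y. Origin at the centre of its underside.
- rivet_cone: Bystander: conical wooden stand set with blued rivets, 90 mm across, 80 mm high. Origin at the centre of its underside.
- rivet: Bystander: one big dark rivet standing on its 32 mm head, 45 mm high, beside the bridge. Origin at the centre of its underside.
- drift: Bystander: square steel drift bar lying flat, 110 x 16 x 16 mm (x, y, z), beside the bridge. Origin at the centre of its underside.
- thick_block: Bystander: heavy dark iron block without a hole, 80 x 70 x 40 mm. Origin at the centre of its underside.

How it is judged:
By the outcome, as a careful person would: the job done as asked, in the order asked, and still so for the second after the job is handed in, with the robot touching nothing.
It also fails if it takes over 64 s, if anything falls off the work surface, if the arm or the gripper's body presses on something with over 40 N, if the wrist force passes 120 N, or if a joint passes its speed limit or range.

### The arm

A 6-joint arm with a two-finger parallel gripper is mounted at the origin on the work surface. World frame = base frame: x ahead of the robot, y to its left, z up, the work surface at z = 0. Lengths are in m, angles in rad, forces in N, time in s.
With the tool pointing down it reaches from about 0.4 to 0.825 m from the base axis. Payload 7 kg.
Tool frame: the origin (TCP) lies on the mounting face of the last link; the fingertips stand 178 mm ahead of it and the grasp point (between the pads) lies arm.grip_depth ahead of it (arm.grip_depth is the distance from the TCP to the grasp point, in m); z points along the fingers, y is the direction in which the jaws open and shut (so a half turn about z gives the same grasp; the last joint's range is limited). The gripper opens to 88 mm and grips with 3 to 60 N. Pads are 19 mm wide; open, the fingers measure 130 mm over their backs; the gripper's body (78 mm by 193 mm) begins 47 mm behind the grasp point.
Start: joints at [1.614, 0.359, 0.012, 0, -1.224, -0.288], TCP at [0.164, 0.655, 0.405] pointing down, gripper open.
Joint ranges: [-3.07, 3.07], [-1.43, 2.12], [-1.02, 1.25], [-3.03, 1.67], [-3.05, -0], [-3.03, 3.03]. Speed limits (rad/s): [2.39, 2.39, 3.01, 3.14, 3.14, 3.14].

### API

Orientations are given as [roll, pitch, yaw] about the fixed x, y, z axes, in that order (R = Rz(yaw) Ry(pitch) Rx(roll)).
In Python, from station import arm gives the robot as it stands.
- The arm moves only by the tool carry_out, never from a script. Its argument "targets" is a list that holds one entry, the list of rows, each a list of 7 numbers: the turn, a rotation vector about the tool's x, y, z in units of 8 degrees (1.0 is 8 degrees), then the shift along the tool's x, y, z in units of 2.5 cm (1.0 is 2.5 cm), then the opening, from -1 (shut) to 1 (fully open). A call has 1 to 20 rows; each row shifts and turns the commanded pose from where the row before left it, along the tool's axes as they then stand; what a row does not reach is not made up. A row lasts 1/8 s, in which the tool goes at most 62.5 mm and 10.7 degrees, less where a joint would pass 70% of its speed; a pose out of reach is approached as far as the arm can. A call with a number of a shift or a turn outside -1 to 1 is refused whole. A call with a gripper value outside its range is refused whole. The fingers move at their own pace and stop on an object; "squeeze" is the grip in N (left out, the last holds). Time passes only in rows, so rows that do not move let the fingers close. It gives the time, the measured TCP pose, the force and the opening at its end, in the units of the state.
- arm.get_state(): the state, without advancing time (a new reading comes with each control period).
- arm.grab_frame(name): name is "side" or "top"; returns (picture, depth): 420x560x3 uint8, red, green, blue; 420x560 float32, m along the optical axis (not along the pixel's ray), 0 where there is no reading.
- arm.camera_model(name): a dict with "camera_matrix" (3x3 intrinsics, pixels), "distortion" ([k1, k2, p1, p2, k3] as OpenCV has them; the pictures are not rectified), "world_from_camera" (4x4, takes a point from camera to world coordinates). Camera axes: x right, y down, z forward; pixel columns grow to the right and rows downward; lengths in m; the calibration is good to about 2 mm. A picture is of the moment at which its call begins. camera_model takes no time and is no camera call.
- arm.job_done(): hands the job in, once; it reports no verdict.
Trained networks look in the newest picture that a camera, given by its name, has taken for a name from the list of things; names that differ only in an ending like _2 or _b are one class to them, and where a whole thing is asked for, a point or a joint stands for the part that bears it (a point fixed in the world has none). Each returns a list of dicts, best first, with "conf" (0 to 1); they miss things now and then, are a little off and sometimes report something else, mostly with a low value. They report only what shows in the picture. A call takes as long as a camera call.
- arm.spot_in(camera, query): "point" ([row, column] in pixels, amid what is visible of it).
- arm.landmark_of(camera, query): "point" ([row, column] in pixels: a listed point, or the origin of a listed thing).
The state is a dict: "t": time; "q": joint angles; "qd": joint speeds; "joint_efforts": joint torques, N m; "eef_pos": TCP position; "ee_rot": TCP orientation; "force": force on the tool from outside, world axes, zero at the start; "moment": the same for the moment, N m; "width": finger opening in m.
Only numpy, scipy, OpenCV 4.12 (cv2) and the standard library are available. Lean on these libraries where they do the work, as an engineer would, in place of code of your own. Each camera call takes 0.05 s, during which the arm holds its last target.

## Working session

There is one attempt and no reset: what is moved stays moved. The work goes in short steps, Python scripts to look and compute and a tool call to move; the robot and the scene stay as the last step left them, time stands still between calls to the robot, and variables do not carry over. Pictures are saved under pics/ and viewed, and the job is handed in when it is done.

Besides the shell and the picture viewer there is one more tool, called after ">>>" as name([rows], argument=value, ...), one row to a line, values as JSON. carry_out: Moves the arm, as the interface text tells. Its arguments: {"type":"object","properties":{"targets":{"type":"array"},"squeeze":{"type":"number"}},"required":["targets"]}

```bash
mkdir -p pics; ls; cat > h.py <<'E'
import numpy as np, cv2
from station import arm
from scipy.spatial.transform import Rotation as R
def save(n,p): cv2.imwrite(f'pics/{p}.png',cv2.cvtColor(n,cv2.COLOR_RGB2BGR))
def ray(cam,rc):
    m=arm.camera_model(cam);K=np.array(m['camera_matrix']);D=np.array(m['distortion']);T=np.array(m['world_from_camera'])
    u=cv2.undistortPoints(np.array([[[rc[1],rc[0]]]],float),K,D)[0,0]
    return T[:3,3],T[:3,:3]@np.array([u[0],u[1],1.])
def onz(cam,rc,z):
    o,d=ray(cam,rc);return o+d*(z-o[2])/d[2]
def proj(cam,P):
    m=arm.camera_model(cam);T=np.linalg.inv(np.array(m['world_from_camera']))
    P=np.atleast_2d(np.array(P,float))@T[:3,:3].T+T[:3,3]
    return cv2.projectPoints(P,np.zeros(3),np.zeros(3),np.array(m['camera_matrix']),np.array(m['distortion']))[0][:,0]
def cloud(cam,dep):
    m=arm.camera_model(cam);K=np.array(m['camera_matrix']);D=np.array(m['distortion']);T=np.array(m['world_from_camera'])
    h,w=dep.shape;g=np.stack(np.meshgrid(np.arange(w),np.arange(h)),-1).reshape(-1,1,2).astype(float)
    u=cv2.undistortPoints(g,K,D)[:,0];d=dep.reshape(-1,1)
    return (np.c_[u*d,d]@T[:3,:3].T+T[:3,3]).reshape(h,w,3)
E
python3 - <<'E'
from h import *
s=arm.get_state();print({k:np.round(v,3) for k,v in s.items()},arm.grip_depth)
for c in('top','side'):
    p,d=arm.grab_frame(c);save(p,c+'0');np.save(c+'0.npy',d);print(np.round(arm.camera_model(c)['world_from_camera'],3))
    for q in ('plate','bridge','bridge_mouth','bridge_stop','rivet','drift','thick_block','mug','tongs','set_hammer','rivet_cone'):
        l=arm.landmark_of(c,q)[:2];print(c,q,[(np.round(x['point'],1),round(x['conf'],2),np.round(onz(c,x['point'],0),3)) for x in l])
E
```

```text
pics
{'t': np.float64(0.0), 'q': array([ 1.614,  0.359,  0.011, -0.   , -1.224, -0.288]), 'qd': array([-0.001, -0.001, -0.001, -0.002,  0.001, -0.001]), 'joint_efforts': array([ 0.0000e+00, -5.8272e+01,  2.9305e+01,  6.9970e+00,  7.0000e-03,
       -0.0000e+00]), 'eef_pos': array([0.164, 0.655, 0.404]), 'ee_rot': array([ 3.14 , -0.   , -0.245]), 'force': array([ 0.295, -0.037,  0.193]), 'moment': array([ 0.009, -0.104,  0.021]), 'width': np.float64(0.088)} 0.1593
[[ 0.009 -0.998  0.07   0.531]
 [-1.    -0.01  -0.024  0.006]
 [ 0.025 -0.07  -0.997  1.007]
 [ 0.     0.     0.     1.   ]]
top plate [(array([234.4, 290. ]), 0.81, array([ 0.561, -0.04 ,  0.   ]))]
top bridge [(array([236. , 221.6]), 0.63, array([0.555, 0.122, 0.   ]))]
top bridge_mouth [(array([235.9, 240.3]), 0.87, array([0.556, 0.077, 0.   ])), (array([195.9, 427.5]), 0.22, array([ 0.657, -0.375,  0.   ]))]
top bridge_stop [(array([237.2, 197.9]), 0.76, array([0.552, 0.178, 0.   ]))]
top rivet [(array([187.9, 219.5]), 0.55, array([0.67 , 0.129, 0.   ]))]
top drift []
top thick_block [(array([154.2, 382. ]), 0.86, array(
[... 780 characters left out ...]
[ 0.557, -0.046,  0.   ]))]
side bridge_stop [(array([261.2, 295.7]), 0.68, array([0.561, 0.167, 0.   ]))]
side rivet [(array([242.8, 248.8]), 0.74, array([0.672, 0.129, 0.   ]))]
side drift [(array([262.2, 353.9]), 0.73, array([0.446, 0.144, 0.   ]))]
side thick_block [(array([157.9, 260.4]), 0.7, array([ 0.765, -0.291,  0.   ]))]
side mug [(array([150.6, 297.2]), 0.93, array([ 0.666, -0.37 ,  0.   ]))]
side tongs [(array([218.5, 219.4]), 0.72, array([0.768, 0.054, 0.   ]))]
side set_hammer [(array([325.2, 266.7]), 0.71, array([0.575, 0.345, 0.   ]))]
side rivet_cone [(array([152.7, 348.1]), 0.97, array([ 0.508, -0.392,  0.   ])), (array([250.7, 301.8]), 0.72, array([0.556, 0.13 , 0.   ]))]
```

View pics/top0.png

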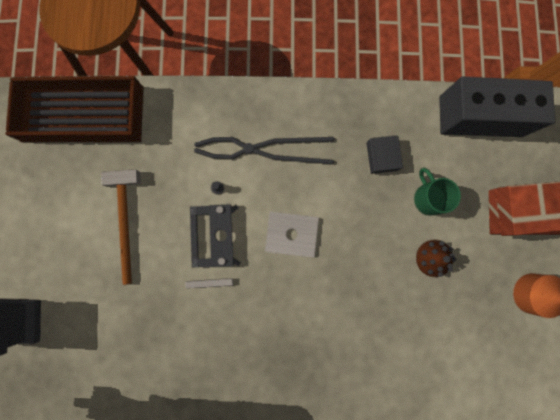

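View pics/side0.png

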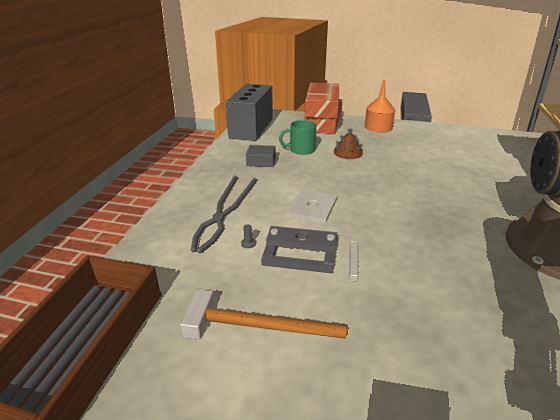

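```bash
cat > meas.py <<'E'
from h import *
def plate(cam,p,roi,thr=150):
    g=cv2.cvtColor(p,cv2.COLOR_RGB2GRAY);m=np.zeros_like(g);r0,r1,c0,c1=roi
    m[r0:r1,c0:c1]=(g[r0:r1,c0:c1]>thr)
    n,l,s,_=cv2.connectedComponentsWithStats(m);k=1+np.argmax(s[1:,4]);m=(l==k).astype(np.uint8)
    c=max(cv2.findContours(m,0,2)[0],key=len)[:,0]
    w=np.array([onz(cam,(y,x),.012)[:2] for x,y in c]);r=cv2.minAreaRect((w*1000).astype(np.float32))
    return r,m,s[k]
E
python3 - <<'E'
from meas import *
p=cv2.cvtColor(cv2.imread('pics/top0.png'),cv2.COLOR_BGR2RGB);d=np.load('top0.npy')
g=cv2.cvtColor(p,cv2.COLOR_RGB2GRAY);print(g[225:250:6,255:330:4])
for t in(130,140,150,160,170):
    r,m,s=plate('top',p,(200,270,255,335),t);print(t,r,s)
C=cloud('top',d)
X=C.reshape(-1,3)
for lo,hi,n in((.013,.022,'rail'),(.025,.034,'bar')):
    q=X[(X[:,0]>.47)&(X[:,0]<.64)&(X[:,1]>.06)&(X[:,1]<.22)&(X[:,2]>lo)&(X[:,2]<hi)]
    print(n,len(q),cv2.minAreaRect((q[:,:2]*1000).astype(np.float32)),q.mean(0))
# dark mask of bridge
m=np.zeros_like(g);m[195:275,180:245]=g[195:275,180:245]<75
c=max(cv2.findContours(m,0,2)[0],key=cv2.contourArea);print(cv2.minAreaRect(c))
big=cv2.resize(p[180:300,170:350],None,fx=4,fy=4,interpolation=cv2.INTER_CUBIC);save(big,'crop0')
E
```

```text
[[142 139 137 137 138 136 138 136 132 138 135 138 135 137 137 138  75 125
  134]
 [136 136 139 138 137 135 138 136  87  87 126 138 138 139 138 137  70 131
  127]
 [129 132 136 142 142 143 144 143  90  99 132 142 143 143 141 135  70 127
  128]
 [136 133 135 139 142 143 142 145 141 144 139 141 140 138 137 112  65 127
  123]
 [130 129 125 145 146 141 144 144 142 145 142 143 143 142 141  92 106 123
  125]]
130 ((560.4771728515625, -51.200599670410156), (162.22840881347656, 186.93055725097656), 0.6695132255554199) [ 255  200   80   70 3431]
140 ((538.103515625, -39.466217041015625), (111.19036865234375, 50.41667556762695), 85.76460266113281) [266 234  49  23 702]
150 ((523.4178466796875, -5.057128429412842), (0.0, 0.0), 0.0) [275 250   1   1   1]Traceback (most recent call last):
  File "<stdin>", line 5, in <module>
  File "meas.py", line 5, in plate
    n,l,s,_=cv2.connectedComponentsWithStats(m);k=1+np.argmax(s[1:,4]);m=(l==k).astype(np.uint8)
                                                    ~~~~~~~~~^^^^^^^^^
    return _wrapfunc(a, 'argmax', axis=axis, out=out, **kwds)
    return bound(*args, **kwds)
ValueError: attempt to get argmax of an empty sequence
```

```bash
python3 - <<'E'
from meas import *
p=cv2.cvtColor(cv2.imread('pics/top0.png'),cv2.COLOR_BGR2RGB);d=np.load('top0.npy')
h=cv2.cvtColor(p,cv2.COLOR_RGB2HSV);print(h[237,255:335:4,1])
C=cloud('top',d);print(np.round(C[237,255:335:4,2]*1000,1));print(np.round(C[205:270:4,230,2]*1000,1))
X=C.reshape(-1,3)
for lo,hi,n in((.013,.022,'rail'),(.025,.034,'bar')):
    q=X[(X[:,0]>.47)&(X[:,0]<.64)&(X[:,1]>.06)&(X[:,1]<.22)&(X[:,2]>lo)&(X[:,2]<hi)]
    print(n,len(q),cv2.minAreaRect((q[:,:2]*1000).astype(np.float32)),q.mean(0))
big=cv2.resize(p[180:300,170:350],None,fx=4,fy=4,interpolation=cv2.INTER_CUBIC);save(big,'crop0')
E
```

```text
[53 53 53 31 22 32 29 27 38 47 47 31 31 29 22 31 51 51 54 55]
[-1.   1.4  1.2 12.7 12.2 13.  11.1  9.7  1.1 -1.1  1.3 12.  12.3 10.9
 11.7 12.7 -2.1 -1.7  2.9  0.4]
[22.5 27.5 31.  32.3 32.3 31.  34.  30.7 29.9 31.1 33.4 34.3 30.8 31.4
 32.2 31.   0.5]
rail 679 ((556.3121948242188, 136.95753479003906), (142.04275512695312, 111.11544799804688), 2.9277799129486084) [0.55559126 0.16769683 0.01782565]
bar 1039 ((556.9208984375, 120.95245361328125), (141.0828399658203, 48.30540084838867), 3.1837069988250732) [0.55673339 0.12060669 0.03129222]
```

View pics/crop0.png

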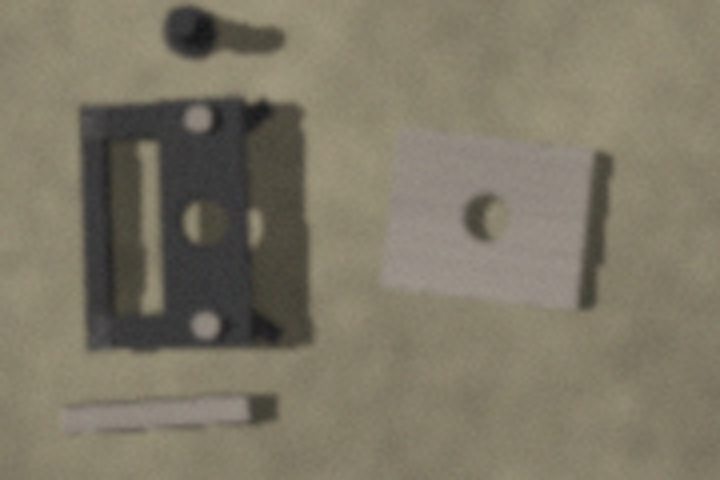

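```bash
cat > meas.py <<'E'
from h import *
O=np.array([.5565,.121]);A=np.deg2rad(93.1)
ex=np.array([np.cos(A),np.sin(A)]);ey=np.array([-np.sin(A),np.cos(A)])
def tob(P): P=np.asarray(P)[...,:2]-O; return np.stack([P@ex,P@ey],-1)
def plate(d,box):
    C=cloud('top',d);m=((C[...,2]>.007)&(C[...,2]<.017)&(C[...,0]>box[0])&(C[...,0]<box[1])&(C[...,1]>box[2])&(C[...,1]<box[3])).astype(np.uint8)
    m=cv2.medianBlur(m,3)
    n,l,s,_=cv2.connectedComponentsWithStats(m);k=1+np.argmax(s[1:,4])
    q=C[l==k][:,:2];r=cv2.minAreaRect((q*1000).astype(np.float32))
    return r,q
E
python3 - <<'E'
from meas import *
d=np.load('top0.npy');r,q=plate(d,(.46,.66,-.14,.055));print(r,q.mean(0),len(q))
b=cv2.boxPoints(r)/1000;print(np.round(b,4),np.round(tob(b),4),tob(np.array(r[0])/1000))
print(tob(arm.get_state()['eef_pos']))
# s network
E
```

```text
((560.30029296875, -42.41636276245117), (116.07971954345703, 95.01500701904297), 83.76121520996094) [ 0.56004967 -0.04222818] 1895
[[ 0.5068 -0.0949]
 [ 0.6012 -0.1053]
 [ 0.6138  0.0101]
 [ 0.5194  0.0204]] [[-0.2129  0.0613]
 [-0.2284 -0.0324]
 [-0.1138 -0.0513]
 [-0.0984  0.0425]] [-0.16338275  0.00504263]
[0.55433152 0.36345429]
```

>>> carry_out([
  [[0, 0, 1, 0, 0, 0, 0.3], [0, 0, 1, 0, 0, 0, 0.3], [0, 0, 1, 0, 0, 0, 0.3], [0, 0, 1, 0, 0, 0, 0.3], [0, 0, 1, 0, 0, 0, 0.3], [0, 0, 1, 0, 0, 0, 0.3], [0, 0, 1, 0, 0, 0, 0.3], [0, 0, 1, 0, 0, 0, 0.3], [0, 0, 1, 0, 0, 0, 0.3], [0, 0, 0.11, 0, 0, 0, 0.3], [0, 0, 0, 0, 0, 0, 0.3]],
])

```text
t: 2.58
eef_pos: [0.1636, 0.6549, 0.4047]
ee_rot: [-3.142, -0.0, -1.514]
force: [0.3, -0.0, -0.6]
width: 0.0572
```

```bash
cat > st.py <<'E'
from meas import *
import sys
s=arm.get_state();e=np.array(s['eef_pos']);r=s['ee_rot'];Rm=R.from_euler('xyz',r).as_matrix()
print('t',s['t'],'pos',np.round(e,4),'rot',np.round(r,4),'F',np.round(s['force'],1),'w',s['width'],'tip z',e[2]-.178,'bridge mm',np.round(tob(e)*1000,1), 'yaw err',r[2]-(A-np.pi))
if len(sys.argv)>1:
    b=np.array([float(x) for x in sys.argv[1:3]])/1000;z=float(sys.argv[3])/1000+.178
    t=np.r_[O+b[0]*ex+b[1]*ey,z];print('rows units tool',Rm.T@(t-e)/.025,t)
E
python3 st.py -260 5 227
```

```text
t 2.575 pos [0.1636 0.6549 0.4047] rot [-3.1415e+00 -1.0000e-04 -1.5142e+00] F [ 0.3 -0.  -0.6] w 0.05724721327799699 tip z 0.2266594350191395 bridge mm [554.3 363.4] yaw err 0.002513782895794625
rows units tool [ 3.26087371e+01 -1.42559674e+01 -1.12099474e-02] [ 0.56556781 -0.13888993  0.405     ]
```

>>> carry_out([
  [[0, 0, 0, 1, -0.8, 0, 0.3], [0, 0, 0, 1, -0.8, 0, 0.3], [0, 0, 0, 1, -0.8, 0, 0.3], [0, 0, 0, 1, -0.8, 0, 0.3], [0, 0, 0, 1, -0.8, 0, 0.3], [0, 0, 0, 1, -0.8, 0, 0.3], [0, 0, 0, 1, -0.8, 0, 0.3], [0, 0, 0, 1, -0.8, 0, 0.3], [0, 0, 0, 1, -0.8, 0, 0.3], [0, 0, 0, 1, -0.8, 0, 0.3], [0, 0, 0, 1, -0.8, 0, 0.3], [0, 0, 0, 1, -0.8, 0, 0.3], [0, 0, 0, 1, -0.8, 0, 0.3], [0, 0, 0, 1, -0.8, 0, 0.3], [0, 0, 0, 1, -0.8, 0, 0.3], [0, 0, 0, 1, -0.8, 0, 0.3], [0, 0, 0, 1, -0.8, 0, 0.3], [0, 0, 0, 1, -0.66, 0, 0.3], [0, 0, 0, 1, 0, 0, 0.3], [0, 0, 0, 1, 0, 0, 0.3]],
])

```text
t: 5.08
eef_pos: [0.5462, 0.1732, 0.4046]
ee_rot: [3.141, 0.0, -1.516]
force: [0.0, -0.4, 0.7]
width: 0.057
```

>>> carry_out([
  [[0, 0, 0, 1, 0, 0, 0.3], [0, 0, 0, 1, 0, 0, 0.3], [0, 0, 0, 1, 0, 0, 0.3], [0, 0, 0, 1, 0, 0, 0.3], [0, 0, 0, 1, 0, 0, 0.3], [0, 0, 0, 1, 0, 0, 0.3], [0, 0, 0, 1, 0, 0, 0.3], [0, 0, 0, 1, 0, 0, 0.3], [0, 0, 0, 1, 0, 0, 0.3], [0, 0, 0, 1, 0, 0, 0.3], [0, 0, 0, 1, 0, 0, 0.3], [0, 0, 0, 1, 0, 0, 0.3], [0, 0, 0, 0.6, 0, 0, 0.3], [0, 0, 0, 0, 0, 0, 0.3]],
])

```text
t: 6.82
eef_pos: [0.5631, -0.1406, 0.4047]
ee_rot: [-3.142, 0.0, -1.518]
force: [-0.5, 1.0, -0.6]
width: 0.0572
```

```bash
python3 st.py -258 5 5
```

```text
t 6.825 pos [ 0.5631 -0.1406  0.4047] rot [-3.1415e+00  1.0000e-04 -1.5179e+00] F [-0.5  1.  -0.6] w 0.05715232173383125 tip z 0.22671640288667388 bridge mm [-261.5    7.6] yaw err -0.001180062470250709
rows units tool [-0.14057446 -0.10196191  8.8686698 ] [ 0.56545965 -0.13689286  0.183     ]
```

>>> carry_out([
  [[0, 0, 0, 0, -0.1, 1, 0.3], [0, 0, 0, 0, 0, 1, 0.3], [0, 0, 0, 0, 0, 1, 0.3], [0, 0, 0, 0, 0, 1, 0.3], [0, 0, 0, 0, 0, 1, 0.3], [0, 0, 0, 0, 0, 1, 0.3], [0, 0, 0, 0, 0, 1, 0.3], [0, 0, 0, 0, 0, 1, 0.3], [0, 0, 0, 0, 0, 0.5, 0.3], [0, 0, 0, 0, 0, 0.35, 0.3], [0, 0, 0, 0, 0, 0, 0.3]],
])

```text
t: 8.2
eef_pos: [0.5661, -0.1394, 0.1833]
ee_rot: [3.141, -0.0, -1.517]
force: [0.1, -0.3, -0.1]
width: 0.0569
```

```bash
python3 st.py -195 5 5; python3 - <<'E'
from h import *
p,d=arm.grab_frame('side');save(p,'side1');E=1
E
```

```text
t 8.2 pos [ 0.5661 -0.1394  0.1833] rot [ 3.1413 -0.     -1.5165] F [ 0.1 -0.3 -0.1] w 0.05685701921152987 tip z 0.005340210903105352 bridge mm [-260.5    4.5] yaw err 0.00018733629070877278
rows units tool [-2.62196765  0.0204383   0.01348511] [ 0.56205269 -0.07398504  0.183     ]
```

View pics/side1.png

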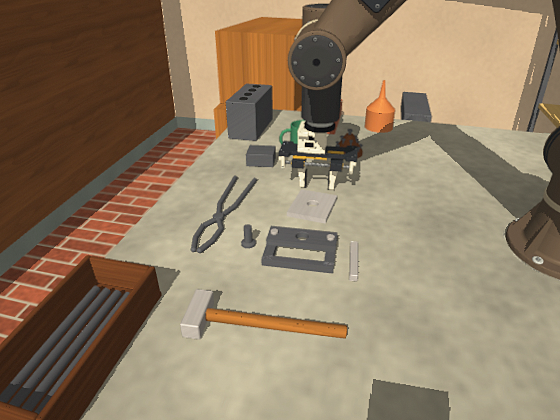

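>>> carry_out([
  [[0, 0, 0, -0.3, 0, 0, 0.3], [0, 0, 0, -0.3, 0, 0, 0.3], [0, 0, 0, -0.2, 0, 0, 0.3], [0, 0, 0, -0.2, 0, 0, 0.3], [0, 0, 0, -0.2, 0, 0, 0.3], [0, 0, 0, -0.2, 0, 0, 0.3], [0, 0, 0, -0.2, 0, 0, 0.3], [0, 0, 0, -0.2, 0, 0, 0.3], [0, 0, 0, -0.2, 0, 0, 0.3], [0, 0, 0, -0.2, 0, 0, 0.3], [0, 0, 0, -0.2, 0, 0, 0.3], [0, 0, 0, -0.1, 0, 0, 0.3], [0, 0, 0, 0, 0, 0, 0.3]],
])

```text
t: 9.88
eef_pos: [0.5627, -0.0773, 0.1837]
ee_rot: [-3.142, -0.001, -1.516]
force: [0.3, -4.2, 2.0]
width: 0.0571
```

```bash
cat > look.py <<'E'
import sys
from meas import *
p,d=arm.grab_frame('top');n=sys.argv[1];save(cv2.resize(p[180:300,170:350],None,fx=4,fy=4,interpolation=cv2.INTER_CUBIC),n);np.save(n+'.npy',d)
for c in('top',):
    print('hole',[(round(x['conf'],2),np.round(tob(onz(c,x['point'],0))*1000,1)) for x in arm.landmark_of(c,'plate')[:2]])
try:
    r,q=plate(d,(.46,.66,-.16,.09));print(r,np.round(tob(np.array(r[0])/1000)*1000,1),'yaw rel',r[2]-93.1)
    print(np.round(tob(cv2.boxPoints(r)/1000)*1000,1))
except Exception as e: print(e)
p,d=arm.grab_frame('side');save(p,n+'s')
E
python3 st.py; python3 look.py c1
```

```text
t 9.875 pos [ 0.5627 -0.0773  0.1837] rot [-3.1416e+00 -6.0000e-04 -1.5163e+00] F [ 0.3 -4.2  2. ] w 0.057114820592017564 tip z 0.005738606596480428 bridge mm [-198.4    4.5] yaw err 0.00036352896716729255
hole []
((624.1072998046875, 87.22561645507812), (2.730398654937744, 0.0), -172.5874481201172) [-37.4 -65.7] yaw rel -265.6874481201172
[[-37.3 -67. ]
 [-37.3 -67. ]
 [-37.5 -64.3]
 [-37.5 -64.3]]
```

View pics/c1.png

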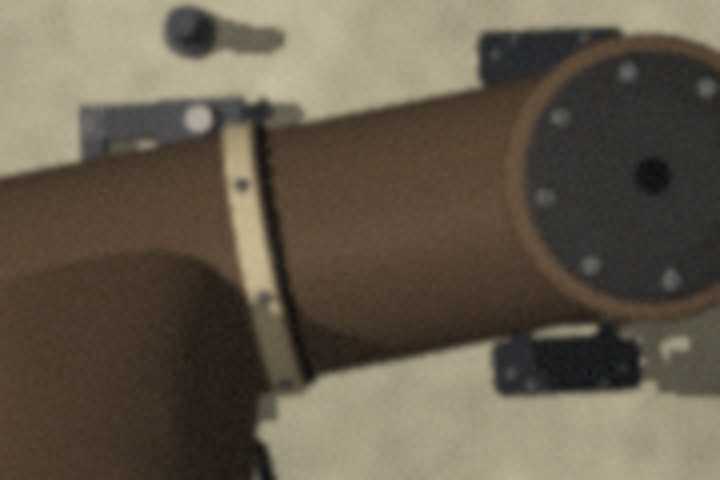

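```bash
cat > sc.py <<'E'
import sys
from meas import *
p=cv2.cvtColor(cv2.imread(f'pics/{sys.argv[1]}s.png'),cv2.COLOR_BGR2RGB)
save(cv2.resize(p[150:290,230:390],None,fx=4,fy=4,interpolation=cv2.INTER_CUBIC),sys.argv[1]+'sc')
E
python3 sc.py c1
```

```text
(no output)
```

View pics/c1sc.png

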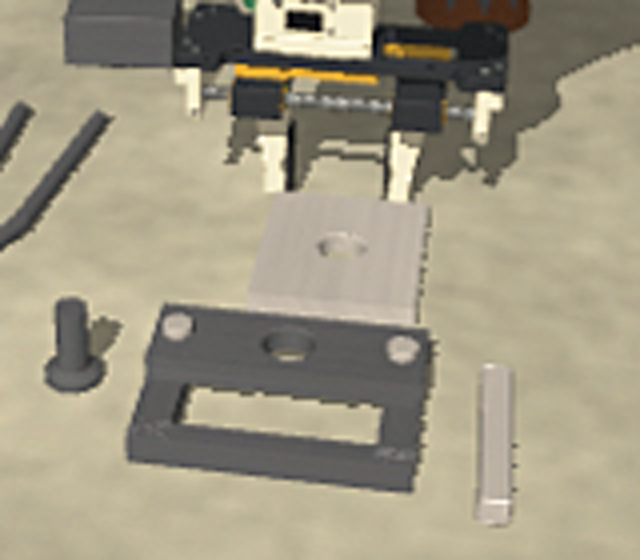

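```bash
cat > sp.py <<'E'
import sys
from meas import *
from scipy.optimize import least_squares
p,d=arm.grab_frame('side');n=sys.argv[1];save(p,n+'s')
save(cv2.resize(p[150:290,230:390],None,fx=4,fy=4,interpolation=cv2.INTER_CUBIC),n+'sc')
C=cloud('side',d);h=cv2.cvtColor(p,cv2.COLOR_RGB2HSV)
B=tob(C)*1000
m=((C[...,2]>.006)&(C[...,2]<.018)&(abs(B[...,1])<75)&(B[...,0]<-44)&(B[...,0]>-230)&(h[...,1]<45)&(h[...,2]>110)).astype(np.uint8)
m=cv2.medianBlur(m,3);nn,l,s,_=cv2.connectedComponentsWithStats(m);k=1+np.argmax(s[1:,4]);m=l==k
q=B[m];z=C[m][:,2];print(len(q),'z',z.mean());q=q[z>.0095]
r=cv2.minAreaRect(q.astype(np.float32));print(r);print(np.round(cv2.boxPoints(r),1))
for x0 in range(int(q[:,0].min())+6,int(q[:,0].max())-4,10):
    w=q[abs(q[:,0]-x0)<5,1];print(x0,round(w.min(),1),round(w.max(),1),round((w.min()+w.max())/2,1))
print('hole',[(round(x['conf'],2),np.round(tob(onz('side',x['point'],0))*1000,1)) for x in arm.landmark_of('side','plate')[:2]])
E
python3 sp.py c2
```

```text
1150 z 0.015207695254468093
((253.04127502441406, 28.881549835205078), (888.921875, 97.71286010742188), 2.480388879776001)
[[-193.1   58.5]
 [-188.9  -39.2]
 [ 699.2   -0.7]
 [ 695.    96.9]]
-184 -39.1 56.1 8.5
-174 -34.7 58.8 12.0
-164 -33.6 59.6 13.0
-154 -34.8 60.3 12.8
-144 -34.6 58.5 12.0
-134 -33.9 59.4 12.8
-124 -35.0 60.0 12.5
-114 -33.8 60.3 13.2
-104 -34.6 58.9 12.1
-94 -34.3 59.7 12.7
-84 -33.5 60.4 13.4
-74 -34.3 58.8 12.3
-64 -26.2 -3.6 -14.9Traceback (most recent call last):
  File "sp.py", line 13, in <module>
    w=q[abs(q[:,0]-x0)<5,1];print(x0,round(w.min(),1),round(w.max(),1),round((w.min()+w.max())/2,1))
                                           ~~~~~^^
    return umr_minimum(a, axis, None, out, keepdims, initial, where)
ValueError: zero-size array to reduction operation minimum which has no identity
```

```bash
sed -i 's/^for x0.*/for x0 in range(-184,-60,20):/; s/^    w=q/    if (abs(q[:,0]-x0)<5).sum()<9: continue\n    w=q/' sp.py; python3 - <<'E'
from meas import *
for c in('side','top'):
    d=np.load(c+'0.npy');C=cloud(c,d);B=tob(C)*1000
    m=(C[...,2]>.024)&(C[...,2]<.036)&(abs(B[...,1])<90)&(B[...,0]<60)&(B[...,0]>-60)
    q=B[m];print(c,len(q),C[m][:,2].mean(),cv2.minAreaRect(q.astype(np.float32)))
    for x0 in(-15,-5,5,15):
        w=q[abs(q[:,0]-x0)<5,1];print(x0,w.min(),w.max(),(w.min()+w.max())/2)
    m=(C[...,2]>.008)&(C[...,2]<.019)&(abs(B[...,1])<90)&(B[...,0]<-80)&(B[...,0]>-260)
    q=B[m];print('plate',cv2.minAreaRect(q.astype(np.float32)))
E
python3 sp.py c3
```

```text
side 1093 0.03125555515677562 ((-1.4246597290039062, -1.7886428833007812), (143.25827026367188, 55.30339050292969), 89.89583587646484)
-15 -73.05353667672665 69.8095096635721 -1.6220135065772752
-5 -73.40315310914907 68.69186974986638 -2.3556416796413444
5 -72.94588258210285 69.36433719889718 -1.7907726916028395
15 -73.0577783342125 69.81297880562252 -1.6223997642949897
plate ((-165.81838989257812, 2.4671478271484375), (96.12799835205078, 121.84074401855469), 80.64494323730469)
top 1149 0.031582600212420486 ((-0.07023048400878906, -0.41766357421875), (48.30539321899414, 141.08285522460938), 0.08370382338762283)
-15 -69.00810019148179 69.31060301578907 0.15125141215364124
-5 -69.52028340151602 68.73762450172065 -0.3913294498976896
5 -69.89228268101245 70.1339213880301 0.12081935350882844
15 -70.29597115237225 70.14212581355115 -0.07692266941054982
plate ((-163.3827667236328, 5.042625427246094), (95.0149917602539, 116.07968139648438), 80.66120147705078)
1156 z 0.01474636214216274
((252.2309112548828, 21.356361389160156), (889.4091796875, 96.28012084960938), 1.3083407878875732)
[[-193.5   59.3]
 [-191.3  -36.9]
 [ 697.9  -16.6]
 [ 695.7   79.6]]
-184 -36.5 58.5 11.0
-164 -33.2 59.7 13.3
-144 -33.3 58.5 12.6
-124 -34.4 60.0 12.8
-104 -33.6 58.9 12.6
-84 -33.4 60.3 13.4
hole [(0.78, array([-125.4,   20.9]))]
```

View pics/c3sc.png

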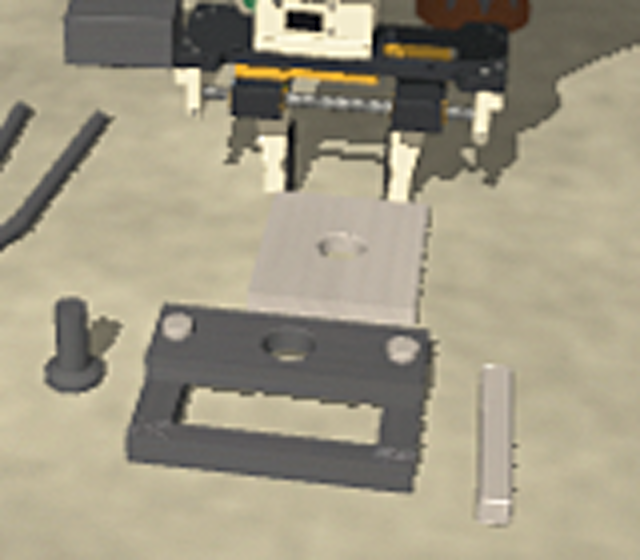

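>>> carry_out([
  [[0, 0, 0, 0.5, 0, 0, 0.3], [0, 0, 0, 0.5, 0, 0, 0.3], [0, 0, 0, 0, 0, -1, 0.3], [0, 0, 0, 0, 0, -1, 0.3], [0, 0, 0, 0, 0, -1, 0.3], [0, 0, 0, 0, 0, -0.6, 0.3], [0, 0, -1, 0, 0, 0, 0.3], [0, 0, -1, 0, 0, 0, 0.3], [0, 0, -1, 0, 0, 0, 0.3], [0, 0, -1, 0, 0, 0, 0.3], [0, 0, -1, 0, 0, 0, 0.3], [0, 0, -1, 0, 0, 0, 0.3], [0, 0, -1, 0, 0, 0, 0.3], [0, 0, -1, 0, 0, 0, 0.3], [0, 0, -1, 0, 0, 0, 0.3], [0, 0, -1, 0, 0, 0, 0.3], [0, 0, -1, 0, 0, 0, 0.3], [0, 0, -0.25, 0, 0, 0, 0.3], [0, 0, 0, 0, 0, 0, 0.3]],
])

```text
t: 12.55
eef_pos: [0.564, -0.1023, 0.2732]
ee_rot: [-3.142, 0.0, 0.052]
force: [-0.7, -1.2, 0.5]
width: 0.057
```

```bash
python3 st.py -132 90 95; python3 look.py c4; python3 sp.py c4
```

```text
t 12.55 pos [ 0.564  -0.1023  0.2732] rot [-3.1415e+00  4.0000e-04  5.1700e-02] F [-0.7 -1.2  0.5] w 0.05695459788780122 tip z 0.09517302345825834 bridge mm [-223.4    4.6] yaw err 1.568371791272347
rows units tool [-3.42434957 -3.64716293  0.0086013 ] [ 0.4737701  -0.01567393  0.273     ]
hole [(0.53, array([-388., -175.]))]
attempt to get argmax of an empty sequence
1148 z 0.014720741650248944
((252.77359008789062, 21.21036148071289), (888.33056640625, 96.5968017578125), 1.3083407878875732)
[[-192.4   59.4]
 [-190.2  -37.2]
 [ 697.9  -16.9]
 [ 695.7   79.6]]
-184 -30.8 58.5 13.8
-164 -33.4 59.7 13.1
-144 -32.5 58.5 13.0
-124 -34.6 60.0 12.7
-104 -34.6 59.1 12.3
-84 -34.7 60.3 12.8
hole [(0.78, array([-129.7,   17.9]))]
```

View pics/c4.png

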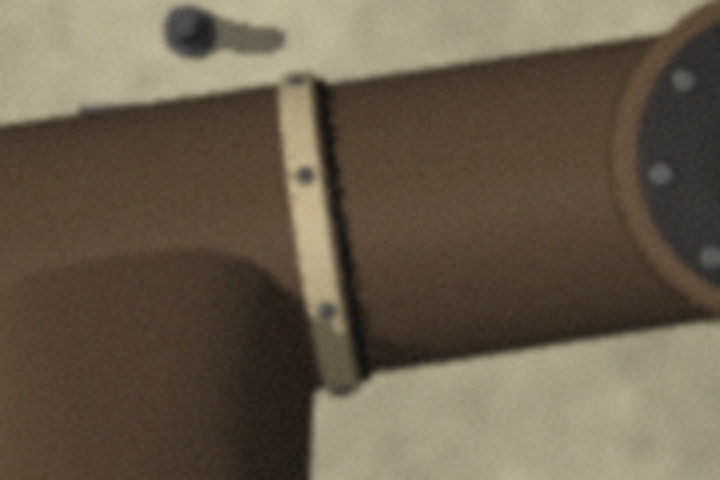

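>>> carry_out([
  [[0, 0, 0, -0.8, -0.9, 0, 0.3], [0, 0, 0, -0.8, -0.9, 0, 0.3], [0, 0, 0, -0.9, -0.9, 0, 0.3], [0, 0, 0, -0.9, -0.95, 0, 0.3], [0, 0, 0, 0, 0, 0, 0.3], [0, 0, 0, 0, 0, 1, 0.3], [0, 0, 0, 0, 0, 1, 0.3], [0, 0, 0, 0, 0, 0.9, 0.3], [0, 0, 0, 0, 0, 0.45, 0.3], [0, 0, 0, 0, 0, 0.25, 0.3], [0, 0, 0, 0, 0, 0, 0.3]],
])

```text
t: 14.18
eef_pos: [0.4745, -0.0157, 0.1834]
ee_rot: [3.141, 0.0, 0.054]
force: [0.0, -0.4, 0.1]
width: 0.0569
```

```bash
python3 st.py -132 57 5;  python3 sp.py c5
```

```text
t 14.175 pos [ 0.4745 -0.0157  0.1834] rot [3.1415e+00 1.0000e-04 5.3900e-02] F [ 0.  -0.4  0.1] w 0.05694757729509356 tip z 0.005429718833913272 bridge mm [-132.    89.3] yaw err 1.5705844172119736
rows units tool [ 1.29186712e+00 -1.14397210e-03  1.70289323e-02] [ 0.50672181 -0.01388933  0.183     ]
1058 z 0.014840071719164271
((253.210205078125, 21.109615325927734), (887.6544189453125, 95.04227447509766), 1.4229849576950073)
[[-191.7   57.6]
 [-189.3  -37.4]
 [ 698.1  -15.4]
 [ 695.7   79.6]]
-184 -30.5 38.9 4.2
-164 -33.6 40.3 3.3
-144 -32.8 44.5 5.8
-124 -34.8 57.7 11.4
-104 -34.6 58.9 12.1
-84 -34.7 60.3 12.8
hole [(0.86, array([-134.5,   15.2]))]
```

View pics/c5sc.png

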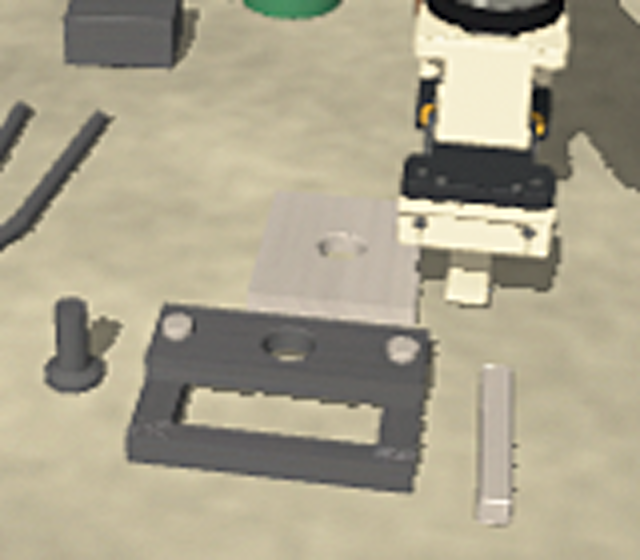

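>>> carry_out([
  [[0, 0, 0, 0.25, 0, 0, 0.3], [0, 0, 0, 0.2, 0, 0, 0.3], [0, 0, 0, 0.15, 0, 0, 0.3], [0, 0, 0, 0.15, 0, 0, 0.3], [0, 0, 0, 0.15, 0, 0, 0.3], [0, 0, 0, 0.15, 0, 0, 0.3], [0, 0, 0, 0.15, 0, 0, 0.3], [0, 0, 0, 0.1, 0, 0, 0.3], [0, 0, 0, 0, 0, 0, 0.3], [0, 0, 0, 0, 0, 0, 0.3]],
])

```text
t: 15.52
eef_pos: [0.5041, -0.0148, 0.1826]
ee_rot: [3.14, 0.007, 0.053]
force: [-10.0, -0.8, 6.4]
width: 0.0569
```

```bash
python3 st.py -132 57 5;  python3 sp.py c6
```

```text
t 15.525 pos [ 0.5041 -0.0148  0.1826] rot [3.1401 0.0069 0.0528] F [-10.   -0.8   6.4] w 0.05685493737928596 tip z 0.004613513877198466 bridge mm [-132.8   59.6] yaw err 1.5694973910646683
rows units tool [ 0.10548331 -0.03265943 -0.01623311] [ 0.50672181 -0.01388933  0.183     ]
918 z 0.016422246891098998
((246.61178588867188, 63.67817306518555), (891.717529296875, 112.48453521728516), 9.224739074707031)
[[-202.5   47.7]
 [-184.5  -63.3]
 [ 695.7   79.6]
 [ 677.7  190.7]]
-184 -45.5 1.9 -21.8
-164 -46.2 8.5 -18.9
-144 -45.1 11.2 -16.9
-124 -46.2 29.0 -8.6
-104 -45.8 45.3 -0.2
-84 -46.5 66.5 10.0
hole [(0.97, array([-117.9,    1.1]))]
```

View pics/c6sc.png

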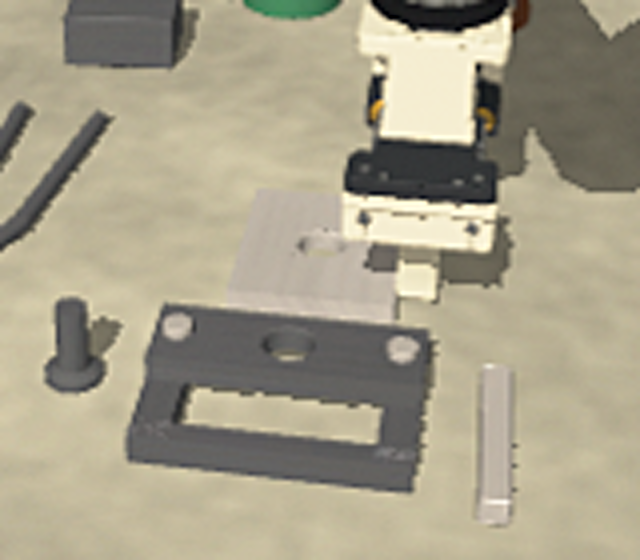

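>>> carry_out([
  [[0, 0, 0, 0.1, 0, 0, 0.3], [0, 0, 0, 0, 0, 0, 0.3], [0, 0, 0, -0.5, 0, 0, 0.3], [0, 0, 0, -0.8, 0, 0, 0.3], [0, 0, 0, 0, 0, -1, 0.3], [0, 0, 0, 0, 0, -1, 0.3], [0, 0, 0, 0, 0, -1, 0.3], [0, 0, 0, 0, 0, -0.6, 0.3], [0, 0, 0, 0, 0, 0, 0.3]],
])

```text
t: 16.75
eef_pos: [0.4769, -0.0153, 0.2746]
ee_rot: [-3.141, -0.003, 0.054]
force: [-0.1, -0.1, 0.7]
width: 0.0574
```

```bash
python3 st.py -220 0 95;  python3 sp.py c7
```

```text
t 16.75 pos [ 0.4769 -0.0153  0.2746] rot [-3.1406 -0.0034  0.0543] F [-0.1 -0.1  0.7] w 0.057356834084861495 tip z 0.09655932882387469 bridge mm [-131.8   86.8] yaw err 1.5709497150539575
rows units tool [3.47253468 3.52968786 0.07065729] [ 0.56839734 -0.09867807  0.273     ]
1137 z 0.015279974994112183
((253.3990478515625, 13.320186614990234), (889.2216796875, 97.30906677246094), 2.281757116317749)
[[-192.8   44.2]
 [-188.9  -53. ]
 [ 699.6  -17.6]
 [ 695.7   79.6]]
-184 -46.0 43.7 -1.1
-164 -48.5 45.1 -1.7
-144 -47.4 44.5 -1.4
-124 -48.9 45.9 -1.5
-104 -48.3 45.4 -1.5
-84 -48.7 44.4 -2.1
hole []
```

View pics/c7sc.png

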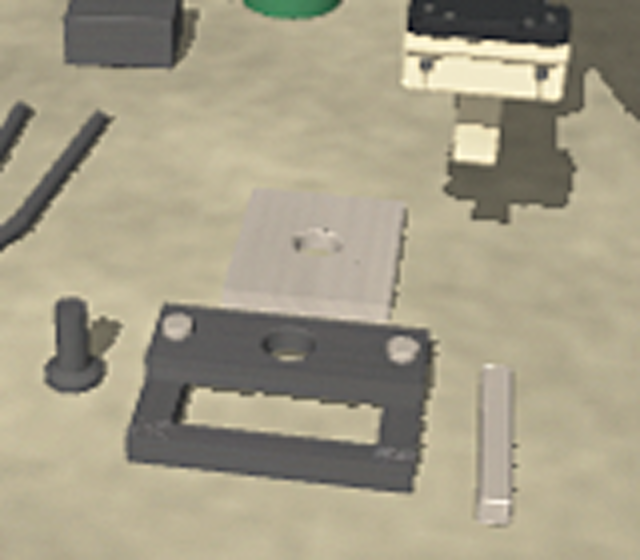

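>>> carry_out([
  [[0, 0, 0, 0.9, 0.9, 0, 0.3], [0, 0, 0, 0.9, 0.9, 0, 0.3], [0, 0, 0, 0.9, 0.9, 0, 0.3], [0, 0, 0, 0.77, 0.83, 0, 0.3], [0, 0, 1, 0, 0, 0, 0.3], [0, 0, 1, 0, 0, 0, 0.3], [0, 0, 1, 0, 0, 0, 0.3], [0, 0, 1, 0, 0, 0, 0.3], [0, 0, 1, 0, 0, 0, 0.3], [0, 0, 1, 0, 0, 0, 0.3], [0, 0, 1, 0, 0, 0, 0.3], [0, 0, 1, 0, 0, 0, 0.3], [0, 0, 1, 0, 0, 0, 0.3], [0, 0, 1, 0, 0, 0, 0.3], [0, 0, 1, 0, 0, 0, 0.3], [0, 0, 0.25, 0, 0, 0, 0.3], [0, 0, 0, 0, 0, 0, 0.3]],
])

```text
t: 18.98
eef_pos: [0.568, -0.0989, 0.2727]
ee_rot: [3.141, -0.0, -1.515]
force: [0.8, 0.2, 0.6]
width: 0.0568
```

```bash
python3 st.py -220 0 5
```

```text
t 18.975 pos [ 0.568  -0.0989  0.2727] rot [ 3.1406 -0.     -1.5148] F [0.8 0.2 0.6] w 0.05678487798302317 tip z 0.09473888615589238 bridge mm [-220.2    0.4] yaw err 0.0019139597932276153
rows units tool [-0.0077793  -0.01955377  3.58953818] [ 0.56839734 -0.09867807  0.183     ]
```

>>> carry_out([
  [[0, 0, 0, 0, 0, 1, 0.3], [0, 0, 0, 0, 0, 1, 0.3], [0, 0, 0, 0, 0, 0.9, 0.3], [0, 0, 0, 0, 0, 0.45, 0.3], [0, 0, 0, 0, 0, 0.25, 0.3], [0, 0, 0, 0, 0, 0, 0.3], [0, 0, 0, -0.3, 0, 0, 0.3], [0, 0, 0, -0.3, 0, 0, 0.3], [0, 0, 0, -0.2, 0, 0, 0.3], [0, 0, 0, -0.2, 0, 0, 0.3], [0, 0, 0, -0.2, 0, 0, 0.3], [0, 0, 0, -0.2, 0, 0, 0.3], [0, 0, 0, -0.2, 0, 0, 0.3], [0, 0, 0, -0.2, 0, 0, 0.3], [0, 0, 0, -0.2, 0, 0, 0.3], [0, 0, 0, -0.2, 0, 0, 0.3], [0, 0, 0, -0.2, 0, 0, 0.3], [0, 0, 0, -0.2, 0, 0, 0.3], [0, 0, 0, 0, 0, 0, 0.3]],
])

```text
t: 21.35
eef_pos: [0.5646, -0.034, 0.1837]
ee_rot: [3.142, -0.0, -1.516]
force: [-1.1, -3.9, 2.3]
width: 0.0574
```

```bash
python3 st.py -67.5 0 5; python3 sp.py c8
```

```text
t 21.35 pos [ 0.5646 -0.034   0.1837] rot [ 3.1416e+00 -4.0000e-04 -1.5163e+00] F [-1.1 -3.9  2.3] w 0.05736394657797867 tip z 0.0057326181172592805 bridge mm [-155.2    0.3] yaw err 0.00041896905985416844
rows units tool [-3.50952842 -0.01467192  0.02779741] [0.56015032 0.05359877 0.183     ]
872 z 0.013295235917605433
((-100.73612976074219, -1.1143684387207031), (95.04158782958984, 96.49810791015625), 89.79966735839844)
[[-149.2  -48.5]
 [ -52.7  -48.8]
 [ -52.3   46.2]
 [-148.8   46.6]]
-144 -46.9 44.5 -1.2
-124 -48.1 45.9 -1.1
-104 -48.6 45.2 -1.7
-84 -47.7 46.3 -0.7
-64 -47.9 46.3 -0.8
hole [(0.66, array([-87.3,   5.3]))]
```

View pics/c8sc.png

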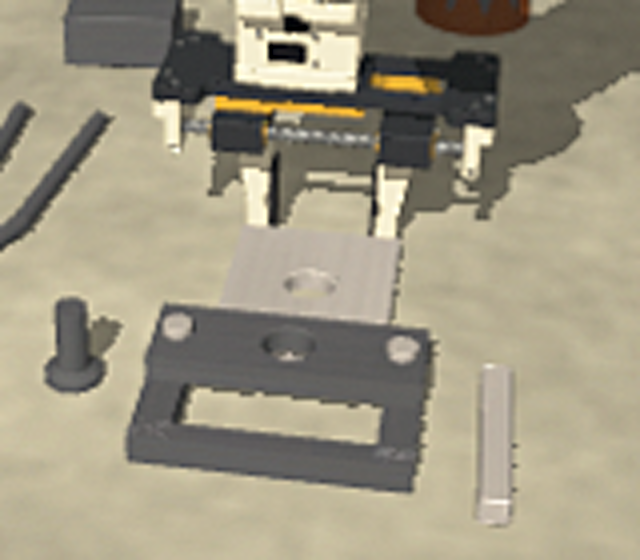

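>>> carry_out([
  [[0, 0, 0, -0.2, 0, 0, 0.3], [0, 0, 0, -0.2, 0, 0, 0.3], [0, 0, 0, -0.2, 0, 0, 0.3], [0, 0, 0, -0.2, 0, 0, 0.3], [0, 0, 0, -0.2, 0, 0, 0.3], [0, 0, 0, -0.2, 0, 0, 0.3], [0, 0, 0, -0.2, 0, 0, 0.3], [0, 0, 0, -0.2, 0, 0, 0.3], [0, 0, 0, -0.2, 0, 0, 0.3], [0, 0, 0, -0.2, 0, 0, 0.3], [0, 0, 0, -0.2, 0, 0, 0.3], [0, 0, 0, -0.2, 0, 0, 0.3], [0, 0, 0, -0.2, 0, 0, 0.3], [0, 0, 0, -0.2, 0, 0, 0.3], [0, 0, 0, 0, 0, 0, 0.3]],
])

```text
t: 23.32
eef_pos: [0.5607, 0.0357, 0.1836]
ee_rot: [3.141, -0.0, -1.517]
force: [-0.3, -5.3, 3.7]
width: 0.0572
```

```bash
python3 st.py -67.5 0 5; python3 sp.py c9
```

```text
t 23.325 pos [0.5607 0.0357 0.1836] rot [ 3.1411e+00 -5.0000e-04 -1.5166e+00] F [-0.3 -5.3  3.7] w 0.05717413022810783 tip z 0.005559832799225811 bridge mm [-85.4   0.4] yaw err 6.362975430795892e-05
rows units tool [-0.7164729  -0.0171128   0.02203649] [0.56015032 0.05359877 0.183     ]
233 z 0.013352500298685972
((-64.50668334960938, -0.8515777587890625), (23.413766860961914, 94.31619262695312), 1.7005938291549683)
[[-77.6  45.9]
 [-74.8 -48.3]
 [-51.4 -47.6]
 [-54.2  46.6]]
-64 -48.0 46.1 -0.9
hole [(0.74, array([-20.4,   5. ]))]
```

View pics/c9sc.png

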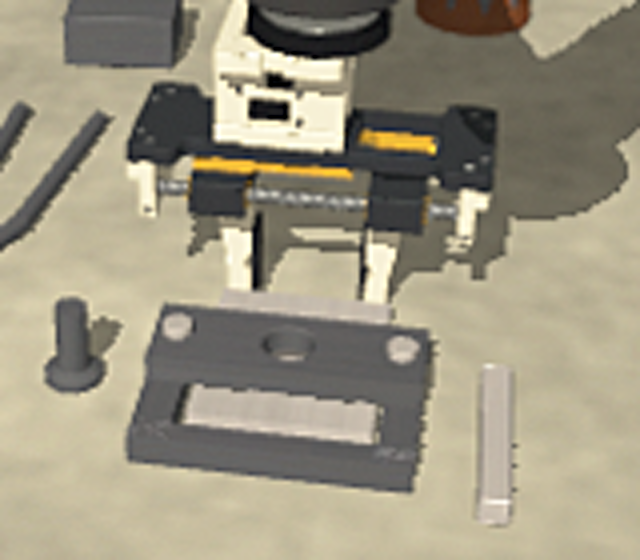

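>>> carry_out([
  [[0, 0, 0, -0.15, 0, 0, 0.3], [0, 0, 0, -0.15, 0, 0, 0.3], [0, 0, 0, -0.15, 0, 0, 0.3], [0, 0, 0, -0.1, 0, 0, 0.3], [0, 0, 0, -0.1, 0, 0, 0.3], [0, 0, 0, -0.05, 0, 0, 0.3], [0, 0, 0, 0, 0, 0, 0.3], [0, 0, 0, 0, 0, 0, 0.3]],
])

```text
t: 24.42
eef_pos: [0.5598, 0.0514, 0.1835]
ee_rot: [3.14, -0.002, -1.517]
force: [3.5, -16.6, 4.9]
width: 0.0567
```

>>> carry_out([
  [[0, 0, 0, -0.08, 0, 0, 0.3], [0, 0, 0, 0, 0, 0, 0.3]],
])

```text
t: 24.68
eef_pos: [0.5598, 0.0521, 0.1836]
ee_rot: [3.139, -0.004, -1.517]
force: [7.8, -27.8, 4.7]
width: 0.0567
```

```bash
python3 st.py -67.5 0 5; python3 sp.py d1
```

```text
t 24.675 pos [0.5598 0.0521 0.1836] rot [ 3.1394 -0.0044 -1.5173] F [  7.8 -27.8   4.7] w 0.056709761777347746 tip z 0.005574691495218664 bridge mm [-69.    0.5] yaw err -0.0006218517847131899
rows units tool [-0.06019992 -0.01801974  0.02268081] [0.56015032 0.05359877 0.183     ]
18 z 0.012934319753209387
((-58.021514892578125, -33.75692367553711), (17.91326904296875, 7.46932315826416), 75.48482513427734)
[[-63.9 -41.5]
 [-56.7 -43.4]
 [-52.2 -26. ]
 [-59.4 -24.2]]
-64 -40.9 -24.9 -32.9
hole [(0.62, array([11.9,  0.9])), (0.19, array([ 25.5, 109.5]))]
```

View pics/d1sc.png

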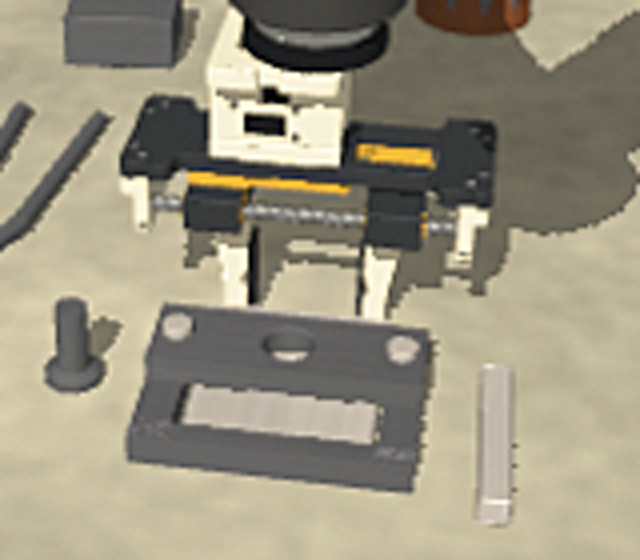

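>>> carry_out([
  [[0, 0, 0, -0.06, 0, 0, 0.3], [0, 0, 0, 0, 0, 0, 0.3], [0, 0, 0, 0, 0, 0, 0.3]],
])

```text
t: 25.15
eef_pos: [0.5598, 0.0524, 0.1836]
ee_rot: [3.139, -0.006, -1.518]
force: [9.5, -34.9, 4.1]
width: 0.0566
```

>>> carry_out([
  [[0, 0, 0, 0.3, 0, 0, 0.3], [0, 0, 0, 0.6, 0, 0, 0.3], [0, 0, 0, 0.6, 0, 0, 0.3], [0, 0, 0, 0, 0, -1, 0.3], [0, 0, 0, 0, 0, -1, 0.3], [0, 0, 0, 0, 0, -1, 0.3], [0, 0, 0, 0, 0, -1, 0.3], [0, 0, 0, 1, 0, -1, 0.3], [0, 0, 0, 1, 0, -1, 0.3], [0, 0, 0, 1, 0, -1, 0.3], [0, 0, 0, 1, 0, -1, 0.3], [0, 0, 0, 1, 0.5, 0, 0.3], [0, 0, 0, 1, 1, 0, 0.3], [0, 0, 0, 1, 1, 0, 0.3], [0, 0, 0, 1, 1, 0, 0.3], [0, 0, 0, 1, 0.5, 0, 0.3], [0, 0, 0, 1, 0, 0, 0.3], [0, 0, 0, 1, 0, 0, 0.3], [0, 0, 0, 0, 0, 0, 0.3]],
])

```text
t: 27.52
eef_pos: [0.4765, -0.2619, 0.3831]
ee_rot: [3.141, 0.0, -1.519]
force: [-0.2, 0.6, -0.1]
width: 0.0572
```

```bash
python3 st.py -220 0 150; python3 look.py e1;python3 sc.py e1
```

```text
t 27.525 pos [ 0.4765 -0.2619  0.3831] rot [ 3.1414e+00  3.0000e-04 -1.5187e+00] F [-0.2  0.6 -0.1] w 0.057156527635558015 tip z 0.20507136480274002 bridge mm [-378.   100.6] yaw err -0.0019783199433780485
rows units tool [-6.32662556 -4.01237221  2.2040392 ] [ 0.56839734 -0.09867807  0.328     ]
hole [(0.89, array([5.5, 1.7])), (0.16, array([-3.9,  9.5]))]
((557.8857421875, 76.17520141601562), (93.93065643310547, 26.2025089263916), 0.7803978323936462) [-44.8   1. ] yaw rel -92.31960216760635
[[-29.8  47.4]
 [-56.   48.5]
 [-59.8 -45.4]
 [-33.6 -46.4]]
```

View pics/e1.png

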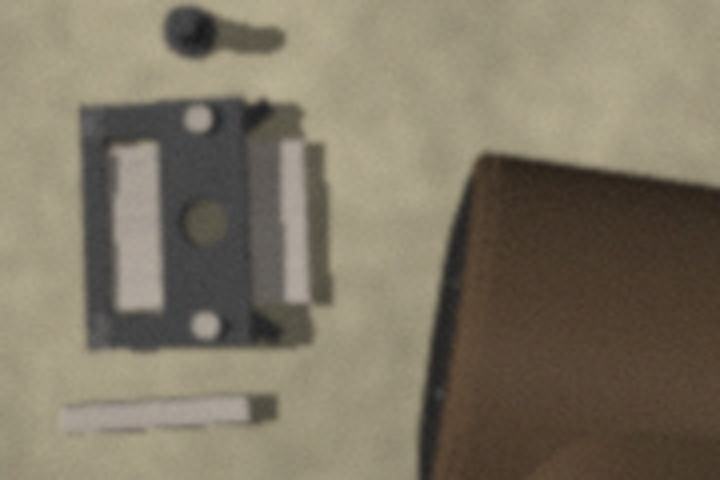

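View pics/e1sc.png

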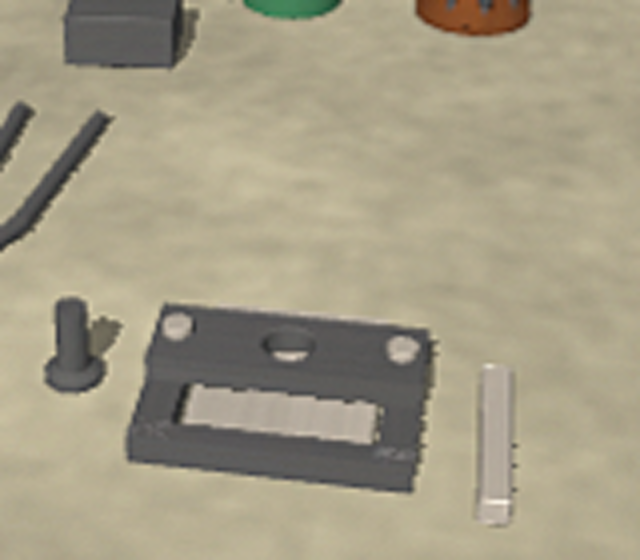

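```bash
python3 - <<'E'
from meas import *
d=np.load('e1.npy');r,q=plate(d,(.46,.66,-.16,.09));b=tob(q)*1000
xs=[(y,b[abs(b[:,1]-y)<4,0].min()) for y in range(-40,41,8)];print(np.round(xs,1),np.polyfit(*zip(*xs),1))
a=cv2.imread('pics/side0.png').astype(int);c=cv2.imread('pics/e1s.png').astype(int)
arm.grab_frame('side')
for n in('rivet','drift','thick_block','mug','tongs','set_hammer','rivet_cone'):
    print(n,[np.round(x['point'],1) for x in arm.landmark_of('side',n)[:1]])
E
```

```text
[[-40.  -57.2]
 [-32.  -57. ]
 [-24.  -56.6]
 [-16.  -56.3]
 [ -8.  -56. ]
 [  0.  -55.7]
 [  8.  -55.2]
 [ 16.  -57. ]
 [ 24.  -57. ]
 [ 32.  -56.6]
 [ 40.  -56.4]] [ 3.77013091e-03 -5.64572867e+01]
rivet [array([243.8, 248.3])]
drift [array([259.8, 354.1])]
thick_block [array([161.1, 260.6])]
mug [array([150.9, 302.8])]
tongs [array([220. , 219.9])]
set_hammer [array([327.4, 267.8])]
rivet_cone [array([154. , 346.4])]
```

Plate squared (slope 0.2°), rear edge at −56 to −58 mm, which is home within pixel size; the bystanders have not moved.

```bash
python3 -c "
from station import arm
print(arm.job_done())"
```

```text
the job is handed in; nothing more can be done
None
```

The bolster plate is under the bridge and home against the end stop. I handed the job in at about 28 s of the 64 s allowed, with the hand raised and clear.

I squared the plate with two fingertips on its rear edge. That left it about 15 mm off the bridge's line, so I pushed it sideways on its long edge to centre it. I then pushed it in until the force climbed to about 35 N with almost no more movement.

**Last checks:**
- **Position:** the top view shows bare bench through the bridge's hole, so the two holes line up. The rear edge measured 56 to 58 mm behind the bridge's origin, where 58 mm is expected. One camera pixel is about 2.4 mm there.
- **Angle:** a fit to the rear edge is square to the bridge within about 0.2°. A rougher box fit gave about 2°, which I put down to pixel noise because the edges look parallel in the picture.
- **Network:** the top-view network put the plate's origin 5.5 mm from home. I did not rely on it, because that reading conflicts with the rear-edge measurement and with the bench seen through the bridge's hole.
- **Other things:** the bystanders appear where they started, within the network's scatter of a few pixels, and the hand did not come near any of them.

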